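# Unclamp the labelled tin and square up the row

## Task

The price label on the red mint tin has dried: slide the jaw of the blue labelling clamp well up the slope away from the tin, lift the tin out and set it down flat, label up, midway in the gap between the two pink tins, parallel to them; do not drop it. Then take the ruler by its raised handle, push the near ends of all three tins into one straight line with its long edge, and leave the ruler lying flat on the counter and the jaw open. Do not knock the bell or the red-capped jar about.

Things in the scene. Friction and masses are not known exactly. Their poses are not given: they have to be found in the camera images.
- stand: blue labelling clamp, 190 x 100 mm foot; origin under its middle, x pointing the way its bed rises (to the robot's left, turned up to 20 degrees). The 100 mm wide bed slopes up at 35 degrees; a fixed aluminium jaw 16 mm high stands at its lower end, a sliding one at the upper end. The sliding jaw is 66 mm wide, its top 28 mm off the bed; its steel lip reaches 5 mm over the tin, which cannot come out till the jaw has slid
- jaw_grip (a point): middle of the black upright grip on the sliding jaw: 20 mm wide across the slope, 13 mm thick along it, 30 mm tall, this point 47 mm off the bed and the grip's foot 33 mm off it. Axes: x up the slope (the way the jaw opens), y level across the clamp, z square to the bed, away from it
- jaw (a joint): how far the jaw has slid up the slope, m: 0 closed on the tin, 0.045 the end of its travel. It drags with about 4 N and stays where it is left
- red_tin_centre (a point): red mint tin, 60 x 90 x 22 mm, about 90 g; this point is its centre, half-way up. Axes: x across its 60 mm width, y along its 90 mm length, z up out of its lid. At the start it lies on the clamp's bed (11 mm under this point), length along the slope, its lower end on the fixed jaw; nothing stands beside its long sides
- pink_tin_a_centre (a point): one of the two pink mint tins standing on the counter, 60 x 90 x 22 mm, about 90 g; this point is its centre, half-way up (11 mm over the counter). Axes as for the red tin; its length points away from the robot
- pink_tin_b_centre (a point): the other pink mint tin, same size and axes. They stand side by side with a gap of about 140 mm between: room for a tin with 40 mm either side. One stands 15 to 28 mm farther from the robot than the line of the other; they may be turned up to 10 degrees
- ruler_grip (a point): aluminium cutting ruler, 250 g, lying in front of the row: a blade 60 mm wide (x), 300 mm long (y), 5 mm thick, and on its middle an upright grey handle 14 mm wide (x), 120 mm long (y), its top 52 mm over the underside: fingers kept above 24 mm pass over the tins. This point is the handle's middle, 38 mm above the underside; z up. Either long edge, 30 mm from the centre line, may push
- bell_centre (a point): steel counter bell, 76 mm across and 59 mm tall, loose; this point is 30 mm up its axis. To be left alone
- jar_centre (a point): sweet jar with a red cap, 64 mm across and 100 mm tall, loose; this point is half-way up. To be left alone
Things that resemble listed ones, but are neither listed nor needed, are in the scene too. There is more than one size of the part that bears red_tin_centre; the job needs the larger.

How it is judged:
By the outcome, as a careful person would: the job done as asked, in the order asked, and still so for the second after the job is handed in, with the robot touching nothing.
It also fails if it takes over 58 s, if anything falls off the work surface, if the arm or the gripper's body presses on something with over 40 N, if the wrist force passes 120 N, or if a joint passes its speed limit or range.

## Robot

A 7-joint arm with a two-finger parallel gripper is mounted at the origin on a cart in front of the work surface, level with it; the furniture and walls round the work are solid. World frame = base frame: x ahead of the robot, y to its left, z up, the work surface at z = 0. Lengths are in m, angles in rad, forces in N, time in s.
With the tool pointing down it reaches from about 0.35 to 0.9 m from the base axis. Payload 8.1 kg.
Tool frame: the origin (TCP) lies at the very end of the fingers, on their centre line; the grasp point (between the pads) lies arm.hold_point_z behind it (arm.hold_point_z is the distance from the TCP to the grasp point, in m); z points along the fingers, y is the line along which they close (so a half turn about z gives the same grasp; the last joint's range is limited). The gripper opens to 92 mm and grips with 3 to 60 N. Pads are 19 mm wide; open, the fingers measure 130 mm over their backs; the gripper's body (75 mm by 190 mm) begins 47 mm behind the grasp point.
Start: joints at [-1.29, 0.434, 0.025, 1.573, -0.012, 1.134, -0.075], TCP at [0.234, 0.58, 0.227] pointing down, gripper open.
Joint ranges: [-2.62, 2.62], [-0.44, 2.09], [-1.27, 1.32], [0.08, 2.57], [-1.32, 4.46], [0.12, 2], [-2.74, 2.74]. Speed limits (rad/s): [2.22, 2.22, 3.01, 3.01, 3.14, 3.14, 3.14].

## Interface

Orientations are given as a rotation vector (axis times angle).
In Python, from cell import arm, vision, job, cut_out gives the robot as it stands. The module is installed in compiled form; this text tells all that it offers.
- The arm moves only by the tool play_rows, never from a script. Its argument "increments" is text: rows parted by semicolons, each of 5 numbers parted by spaces: the shift along the tool's x, y, z in cm, then the turn about the tool's z in degrees, then the opening, from -1 (shut) to 1 (fully open), so that 0 is half open. A call has 1 to 5 rows; each row shifts and turns the commanded pose from where the row before left it, along the tool's axes as they then stand; what a row does not reach is not made up. A row lasts 1/12 s, in which the tool goes at most 41.7 mm and 7.16 degrees, less where a joint would pass 70% of its speed; a pose out of reach is approached as far as the arm can. A call is refused whole if a number of a shift passes 4.17 or a number of a turn 7.16, either way. A call with a gripper value outside its range is refused whole. The fingers move at their own pace and stop on an object; "grip_force" is the grip in N (left out, the last holds). Time passes only in rows, so rows that do not move let the fingers close. It gives the time, the measured TCP pose, the force, the opening and the grip force at its end, in the units of the state.
- arm.observe(): the state, without advancing time (a new reading comes with each control period).
- vision.get_image(name): name is "scene" or "top"; returns a dict with "frame" (384x512x3 uint8, red, green, blue), "z_map" (384x512 float32, m along the optical axis (not along the pixel's ray), 0 where there is no reading), "mtx" (3x3 intrinsics, pixels), "distortion" ([k1, k2, p1, p2, k3] as OpenCV has them; the pictures are not rectified), "cam_to_world" (4x4, takes a point from camera to world coordinates). Camera axes: x right, y up, looking along -z (the intrinsics and any distortion apply to the point x, -y, -z); pixel columns grow to the right and rows downward; lengths in m; the calibration is good to about 2 mm. A picture is of the moment at which its call begins.
- job.sign_off(): hands the job in; it is judged then, once.
Trained networks look in a picture, given as the dict that the camera call returned (one of the last four; its "shot" number tells which), for a name from the list of things; names that differ only in an ending like _2 or _b are one class to them, and where a whole thing is asked for, a point or a joint stands for the part that bears it (a point fixed in the world has none). Each returns a list of dicts, best first, with "confidence" (0 to 1); they miss things now and then, are a little off and sometimes report something else, mostly with a low value. They report only what shows in the picture. A call takes as long as a camera call. They do not tell look-alikes from the thing itself.
- cut_out(query, picture): "mask" (384x512 bool, what is visible of it) and "point" ([row, column] in pixels, amid what is visible of it).
The state is a dict: "clock": time; "joints": joint angles; "dq": joint speeds; "joint_efforts": joint torques, N m; "position": TCP position; "ee_rot": TCP orientation; "force": force on the tool from outside, world axes, zero at the start; "ft_torque": the same for the moment, N m; "width": opening from 0.0 (shut) to 1.0 (fully open); "gripper_force": force on a finger pad.
Only numpy, scipy, OpenCV 4.12 (cv2) and the standard library are available. Lean on these libraries where they do the work, as an engineer would, in place of code of your own. Each camera call takes 0.05 s, during which the arm holds its last target. There are 200 camera calls.

## Working session

There is one attempt and no reset: what is moved stays moved. The work goes in short steps, Python scripts to look and compute and a tool call to move; the robot and the scene stay as the last step left them, time stands still between calls to the robot, and variables do not carry over. Pictures are saved under pics/ and viewed, at most 10 in all, crops included, and the job is handed in when it is done.

Besides the shell and the picture viewer there is one more tool, called after "Emit:" as name(argument=value, ...), one argument or row to a line, values as JSON. play_rows: Moves the arm, as the interface text tells. Its arguments: {"type":"object","properties":{"increments":{"type":"string"},"grip_force":{"type":"number"}},"required":["increments"]}

```bash
mkdir -p pics; cat > h.py <<'E'
import numpy as np, cv2
from cell import arm, vision, job, cut_out
from scipy.spatial.transform import Rotation as R
def cloud(p):
    """world xyz per pixel (HxWx3), nan where no depth"""
    z=p["z_map"].astype(float); h,w=z.shape
    u,v=np.meshgrid(np.arange(w),np.arange(h))
    n=cv2.undistortPoints(np.stack([u,v],-1).reshape(-1,1,2).astype(float),p["mtx"],np.array(p["distortion"],float)).reshape(h,w,2)
    c=np.stack([n[...,0]*z,-n[...,1]*z,-z,np.ones_like(z)],-1)
    W=(c@np.array(p["cam_to_world"]).T)[...,:3]
    W[z<=0]=np.nan
    return W
def save(p,name,crop=None,s=1):
    im=p["frame"][...,::-1]
    if crop: r0,r1,c0,c1=crop; im=im[r0:r1,c0:c1]
    cv2.imwrite("pics/"+name,cv2.resize(im,None,fx=s,fy=s,interpolation=cv2.INTER_CUBIC))
E
python3 - <<'E'
from h import *
print(arm.observe(), arm.hold_point_z)
T=vision.get_image("top"); S=vision.get_image("scene")
im=np.vstack([T["frame"],S["frame"]])
cv2.imwrite("pics/a.png",T["frame"][...,::-1]);cv2.imwrite("pics/b.png",S["frame"][...,::-1])
for nm,p in(("top",T),("scene",S)):
  W=cloud(p); print(nm,np.array(p["cam_to_world"])[:3,3])
  for q in ["stand","jaw_grip","red_tin_centre","pink_tin_a_centre","ruler_grip","bell_centre","jar_centre"]:
    for d in cut_out(q,p):
      m=d["mask"]; w=W[m]; w=w[~np.isnan(w[:,0])]
      print(q,round(d["confidence"],2),np.round(d["point"]),m.sum(),np.round(np.median(w,0),3) if len(w) else None)
E
```

```text
{'clock': 0.0, 'joints': array([-1.28961413,  0.43522379,  0.02501697,  1.57405831, -0.01159713,
        1.13398166, -0.07509323]), 'dq': array([ 2.13554929e-03,  6.86828380e-04,  7.42659129e-04,  5.51084070e-04,
       -2.57714439e-04, -8.99763925e-05, -1.00268504e-03]), 'joint_efforts': array([-3.60808790e-04, -6.67847228e+01,  9.84704643e-01, -3.14456820e+01,
       -6.05943007e-02,  4.27150168e-02,  1.51003110e-04]), 'position': array([0.2339135 , 0.5790551 , 0.22595998]), 'ee_rot': array([-5.99281634e-01, -3.08376870e+00,  2.38805926e-03]), 'force': array([0.47661781, 0.44183603, 0.75780528]), 'ft_torque': array([-0.00236142, -0.0083935 , -0.02017175]), 'gripper_force': 0.0, 'width': 0.9999011849221493} 0.0188
top [ 0.27588128 -0.10047181  1.30245646]
stand 0.96 [195. 133.] 1955 [0.471 0.256 0.103]
jaw_grip 0.77 [188. 133.] 374 [0.483 0.248 0.114]
jaw_grip 0.53 [171. 384.] 588 [ 0.555 -0.454  0.098]
red_tin_centre 0.74 [184. 208.] 278 [0.519 0.054 0.016]
red_tin_centre 0.46 [214. 298.] 1942 [ 0.433 -0.216  0.008]
pink_tin_a_centre 0.72 [171. 253.] 596 [ 0.556 -0.084  0.023]
ruler_grip 0.96 [214. 301.] 2030 [ 0.433 -0.217  0.007]
bell_centre 0.66 [235. 219.] 509 [0.366 0.019 0.037]
bell_centre 0.61 [188. 135.] 380 [0.483 0.248 0.114]
jar_centre 0.6 [173. 386.] 615 [ 0.556 -0.453  0.098]
scene [ 0.10401686 -0.85289244  0.67401067]
stand 0.72 [154. 201.] 1443 [0.462 0.246 0.054]
jaw_grip 0.46 [138. 206.] 190 [0.48 0.24 0.11]
red_tin_centre 0.89 [155. 221.] 425 [0.493 0.201 0.07 ]
red_tin_centre 0.56 [287. 368.] 1355 [ 0.546 -0.479  0.075]
pink_tin_a_centre 0.94 [213. 279.] 566 [ 0.552 -0.099  0.021]
ruler_grip 0.69 [257. 265.] 2093 [ 0.428 -0.255  0.007]
bell_centre 0.94 [204. 204.] 468 [0.361 0.003 0.029]
jar_centre 0.62 [286. 367.] 1404 [ 0.547 -0.478  0.075]
```

View pics/a.png

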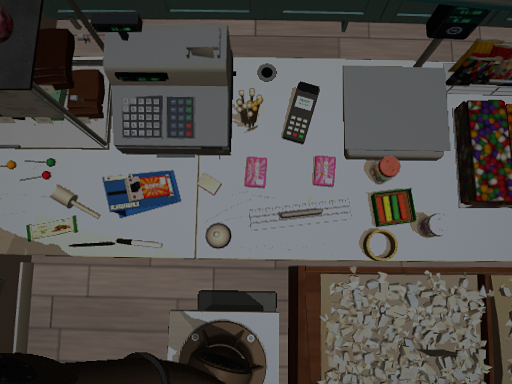

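View pics/b.png

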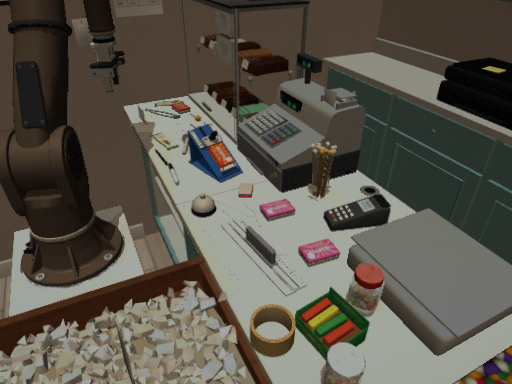

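```bash
python3 - <<'E'
from h import *
T=vision.get_image("top"); S=vision.get_image("scene")
np.savez("t.npz",W=cloud(T),f=T["frame"]);np.savez("s.npz",W=cloud(S),f=S["frame"])
a=cv2.resize(T["frame"][150:250,90:230],(700,500),interpolation=cv2.INTER_CUBIC)
a=a[:, :]
b=cv2.resize(S["frame"][110:190,180:280],(700,560),interpolation=cv2.INTER_CUBIC)
im=np.hstack([cv2.resize(a,(420,300)),cv2.resize(b,(375,300))])
im=np.clip(im.astype(float)*1.5,0,255).astype(np.uint8)
cv2.imwrite("pics/c.png",im[...,::-1])
# pink
for n,p in(("top",T),("scene",S)):
  W=cloud(p); hsv=cv2.cvtColor(p["frame"],cv2.COLOR_RGB2HSV)
  m=((hsv[...,0]>155)&(hsv[...,0]<178)&(hsv[...,1]>60)&(W[...,2]<.06)&(W[...,2]>0.012)).astype(np.uint8)
  k,l,st,c=cv2.connectedComponentsWithStats(m)
  for i in range(1,k):
    if st[i,4]>120:
      w=W[(l==i)]; w=w[w[:,2]>.017]
      r=cv2.minAreaRect((w[:,:2]*1000).astype(np.float32)); print(n,"pink",c[i].round(),st[i,4],np.round(w.mean(0),4),r,np.median(w[:,2]))
  for nm,mm in(("handle",(W[...,2]>.03)&(W[...,2]<.07)&(abs(W[...,0]-.43)<.08)&(abs(W[...,1]+.22)<.17)),):
    w=W[mm]; r=cv2.minAreaRect((w[:,:2]*1000).astype(np.float32)); print(n,nm,len(w),np.round(w.mean(0),4),r,w[:,2].max())
  # stand cloud PCA
  d=cut_out("stand",p)[0]; w=W[d["mask"]]; print(np.nanmin(w,0),np.nanmax(w,0))
E
```

```text
top pink [255. 171.] 410 [ 0.5588 -0.0843  0.0224] ((556.9691162109375, -85.19285583496094), (59.53430938720703, 89.27212524414062), 86.75154876708984) 0.022150193572059163
top pink [324. 170.] 409 [ 0.5649 -0.2898  0.0227] ((563.7431640625, -290.9329833984375), (59.79153060913086, 90.1845703125), 85.67819213867188) 0.022791586164118693
top handle 225 [ 0.4343 -0.2182  0.0506] ((435.165771484375, -218.6034393310547), (14.911294937133789, 117.8199462890625), 7.6022443771362305) 0.059798345477056314
[ 0.41698444  0.13839738 -0.0075754 ] [0.55997209 0.38134012 0.14747434]
scene pink [277. 208.] 328 [ 0.5565 -0.0901  0.0218] ((557.6807861328125, -86.51083374023438), (62.694454193115234, 90.59241485595703), 86.65673828125) 0.02192140676612775
scene pink [319. 251.] 482 [ 0.5631 -0.2948  0.0217] ((564.0555419921875, -291.4657897949219), (60.3209228515625, 90.3669662475586), 85.39813995361328) 0.021811418099601076
scene handle 336 [ 0.4309 -0.2273  0.0457] ((432.4187927246094, -221.1336669921875), (14.42702865600586, 120.56060791015625), 7.567312240600586) 0.05498872560829782
[ 0.41784377  0.14251026 -0.00100254] [0.59332106 0.61602715 0.14462077]
```

View pics/c.png

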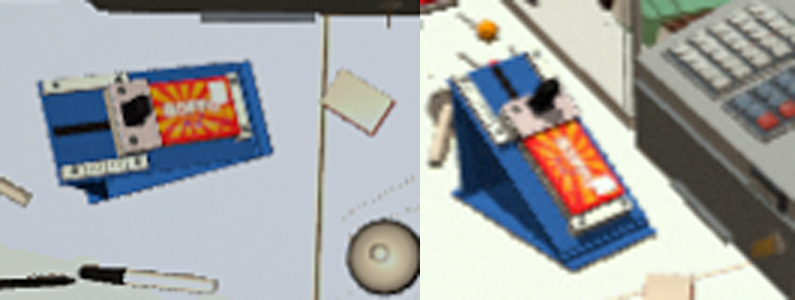

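The crop shows the large red/orange "mint" tin in the clamp, top (157,185) and scene (221,155). The other candidates are the small cream/red box at top (208,183), which is the smaller size, and the pink tins at (255,171) and (324,170). I choose the tin in the clamp. The black grip is at top (133,188), the bell at (218,235) and the red-capped jar at (388,165).

```bash
cat > meas.py <<'E'
from h import *
P=[];G=[];B=[]
for n in "ts":
  d=np.load(n+".npz"); W=d["W"]; hsv=cv2.cvtColor(d["f"],cv2.COLOR_RGB2HSV)
  box=(W[...,0]>.40)&(W[...,0]<.58)&(W[...,1]>.12)&(W[...,1]<.36)&(W[...,2]>.02)
  h,s,v=[hsv[...,i].astype(int) for i in range(3)]
  red=box&((h<25)|(h>170))&(s>110)
  blk=box&(v<45)&(W[...,2]>.09)
  blu=box&(h>95)&(h<125)&(s>120)
  print(n,red.sum(),blk.sum(),blu.sum())
  P.append(W[red]);G.append(W[blk]);B.append(W[blu])
def plane(p):
  m=np.ones(len(p),bool)
  for _ in range(6):
    c=p[m].mean(0); u=np.linalg.svd(p[m]-c)[2]; n=u[2]*np.sign(u[2,2]); r=(p-c)@n; m=abs(r)<.004
  return c,n,m
for k in range(2):
  for nm,Q in(("tin",P[k]),("blue",B[k])):
    c,n,m=plane(Q); print(k,nm,c.round(4),n.round(3),"slope",np.degrees(np.arccos(n[2])).round(1),"uphill az",np.degrees(np.arctan2(-n[1],-n[0])).round(2),m.sum())
    if nm=="tin": print("outlier z",len(Q)-m.sum())
  Q=P[k]; c,n,m=plane(Q)
  yl=np.cross([0,0,1],-n); yl/=np.linalg.norm(yl); 
  up=np.cross(yl,n); up*=np.sign(up[2]); 
  q=Q[m]-c; r=cv2.minAreaRect(np.float32(np.c_[q@up,q@yl]*1000)); print("rect up/y",r, "ctr",(c+up*r[0][0]/1e3+yl*r[0][1]/1e3).round(4), "tin centre", (c+up*r[0][0]/1e3+yl*r[0][1]/1e3-n*.011).round(4))
  g=G[k]; print("grip pts",len(g)); gg=np.c_[(g-c)@up,(g-c)@yl,(g-c)@n]*1000
  print(np.percentile(gg,[2,25,50,75,98],axis=0).round(1)); print("up",up.round(3),"yl",yl.round(3))
d=np.load("t.npz")["W"]
for x in(.54,.56,.58,.6,.62,.64,.66):
  m=(abs(d[...,0]-x)<.008)&(d[...,1]>.1)&(d[...,1]<.4); print("x",x,"zmax",np.nanmax(d[m][:,2]).round(3), "n>.1",(d[m][:,2]>.1).sum())
s=arm.observe(); print(R.from_rotvec(s["ee_rot"]).as_matrix().round(3))
E
python3 meas.py
```

```text
t 453 138 851
s 315 66 549
0 tin [0.4974 0.2036 0.0741] [ 0.176 -0.568  0.804] slope 36.5 uphill az 107.21 373
outlier z 80
0 blue [0.4765 0.2588 0.0886] [ 0.172 -0.543  0.822] slope 34.7 uphill az 107.6 728
rect up/y ((-3.5853118896484375, -1.898538589477539), (58.38069534301758, 83.66767883300781), 88.75199127197266) ctr [0.5    0.2014 0.0719] tin centre [0.4981 0.2077 0.0631]
grip pts 138
[[ 58.  -18.3 -31.4]
 [ 66.7  -6.1 -23. ]
 [ 69.8  -2.4   8.1]
 [ 97.4   2.3  30.4]
 [123.2  28.7  40.1]]
up [-0.238  0.768  0.595] yl [-0.955 -0.296  0.   ]
1 tin [0.4961 0.2028 0.0728] [ 0.155 -0.547  0.823] slope 34.6 uphill az 105.77 296
outlier z 19
1 blue [0.4592 0.2407 0.0614] [-0.854 -0.324  0.407] slope 66.0 uphill az 20.77 98
rect up/y ((-0.8960647583007812, -2.483705520629883), (59.00733947753906, 87.474609375), 89.767578125) ctr [0.4987 0.2027 0.0723] tin centre [0.497  0.2087 0.0632]
grip pts 66
[[ 53.4 -12.  -48. ]
 [ 57.6  -5.  -20.4]
 [ 61.7   1.1  16.7]
 [ 97.7   5.9  33.7]
 [121.6  43.9  41.7]]
up [-0.224  0.792  0.568] yl [-0.962 -0.272  0.   ]
x 0.54 zmax 0.08 n>.1 0
x 0.56 zmax 0.026 n>.1 0
x 0.58 zmax 0.009 n>.1 0
x 0.6 zmax 0.09 n>.1 0
x 0.62 zmax 0.508 n>.1 1110
x 0.64 zmax 0.508 n>.1 1080
x 0.66 zmax 0.509 n>.1 653
[[-0.927  0.375  0.   ]
 [ 0.375  0.927  0.   ]
 [-0.     0.    -1.   ]]
```

```bash
cat >> meas.py <<'E'
print("----")
az=np.radians(106.6); t=np.radians(35)
up=np.array([np.cos(t)*np.cos(az),np.cos(t)*np.sin(az),np.sin(t)]); n=np.array([-np.sin(t)*np.cos(az),-np.sin(t)*np.sin(az),np.cos(t)]); yl=np.cross(n,up)
c=np.array([.497,.2095,.064])
for nme in "ts":
  d=np.load(nme+".npz"); W=d["W"]; v=d["f"].max(2)
  q=(W-c); q=np.stack([q@up,q@yl,q@n],-1)*1000
  m=(v<70)&(q[...,2]>24)&(q[...,2]<60)&(abs(q[...,1])<30)&(q[...,0]>20)&(q[...,0]<100)
  g=q[m]; print(nme,m.sum(),np.percentile(g,[0,10,50,90,100],axis=0).round(1).tolist())
  if nme=="t":
    g=g[g[:,2]>40]; print("top pts",np.percentile(g,[0,10,50,90,100],axis=0).round(1).tolist())
E
python3 meas.py | sed -n '/----/,$p'
```

```text
----
t 62 [[58.2, -9.4, 24.0], [60.6, -7.2, 28.1], [67.3, 1.7, 46.0], [70.3, 9.4, 52.2], [71.6, 10.7, 54.3]]
top pts [[58.2, -8.7, 40.6], [60.2, -7.0, 44.2], [66.0, 1.4, 50.1], [69.7, 9.4, 53.0], [71.6, 10.1, 54.3]]
s 44 [[53.4, -11.4, 25.0], [56.3, -6.4, 26.5], [59.3, 4.1, 43.5], [66.2, 8.9, 51.6], [70.3, 11.0, 53.7]]
```

Emit:
play_rows(
  increments="0 0 0 7 0; 0 0 0 7 0; 0 0 0 7 0; 0 0 0 7 0; 0 0 0 7 0",
  grip_force=20,
)

```text
clock: 1.42
position: [0.2341, 0.5796, 0.2268]
ee_rot: [-1.507, -2.756, -0.0]
force: [-0.5, -0.4, 0.1]
width: 0.685
gripper_force: 0.0
```

Emit:
play_rows(
  increments="0 0 0 7 0; 0 0 0 7 0; 0 0 0 2.4 0; -2 0.7 0 0 0; -2.8 1 0 0 0",
)

```text
clock: 1.83
position: [0.2617, 0.5401, 0.2263]
ee_rot: [-1.871, -2.522, 0.0]
force: [0.7, -0.3, -0.1]
width: 0.499
gripper_force: 0.0
```

Emit:
play_rows(
  increments="-2.8 1 0 0 0; -2.8 1 0 0 0; -2.8 1 0 0 0; -2.8 1 0 0 0; -2.8 1 0 0 0",
)

```text
clock: 2.25
position: [0.3527, 0.4173, 0.2269]
ee_rot: [-1.877, -2.519, -0.001]
force: [-0.8, -0.0, 0.1]
width: 0.503
gripper_force: 0.0
```

Emit:
play_rows(
  increments="-2.8 1 0 0 0; -2.8 1 0 0 0; -2.8 1 0 0 0; -2.8 1 0 0 0; -2.8 1 0 0 0",
)

```text
clock: 2.67
position: [0.4406, 0.2975, 0.227]
ee_rot: [-1.877, -2.519, -0.001]
force: [0.5, -0.1, 0.0]
width: 0.499
gripper_force: 0.0
```

Emit:
play_rows(
  increments="-2.8 1 0 0 0; -2 0.7 0 0 0; 0 0 0 0 0; 0 0 0 0 0",
)

```text
clock: 3.0
position: [0.4706, 0.2564, 0.2269]
ee_rot: [1.881, 2.516, 0.0]
force: [-1.1, 1.0, -0.5]
width: 0.497
gripper_force: 0.0
```

Emit:
play_rows(
  increments="-2.1 1.2 0 0 0; 0 0 2 0 0; 0 0 3 0 0; 0 0 2 0 0; 0 0 1 0 0",
)

```text
clock: 3.42
position: [0.4853, 0.2417, 0.1443]
ee_rot: [-1.874, -2.519, 0.005]
force: [-0.1, 0.9, 0.5]
width: 0.5
gripper_force: 0.0
```

Emit:
play_rows(
  increments="0 0 1 0 0; 0 0 1 0 0; 0 0 0.6 0 0; 0 0 0 0 0; 0 0 0 0 0",
)

```text
clock: 3.83
position: [0.4876, 0.241, 0.121]
ee_rot: [1.877, 2.519, 0.001]
force: [-0.0, -0.2, -0.0]
width: 0.493
gripper_force: 0.0
```

Emit:
play_rows(
  increments="0 0 0 0 -1; 0 0 0 0 -1; 0 0 0 0 -1; 0 0 0 0 -1; 0 0 0 0 -1",
)

```text
clock: 4.25
position: [0.4895, 0.2417, 0.1214]
ee_rot: [1.876, 2.517, 0.006]
force: [5.4, 0.6, -0.3]
width: 0.215
gripper_force: 20.0
```

```bash
python3 - <<'E'
from h import *
print(arm.observe()["position"],arm.observe()["force"],arm.observe()["width"])
S=vision.get_image("scene"); T=vision.get_image("top")
a=cv2.resize(S["frame"][70:200,150:290],(430,400),interpolation=cv2.INTER_CUBIC)
b=cv2.resize(T["frame"][120:250,80:200],(369,400),interpolation=cv2.INTER_CUBIC)
im=np.clip(np.hstack([a,b])*1.5,0,255).astype(np.uint8)
cv2.imwrite("pics/d.png",im[...,::-1])
E
```

```text
[0.48952544 0.24165849 0.12139134] [ 5.38511791  0.619042   -0.32411353] 0.21451382632614574
```

View pics/d.png

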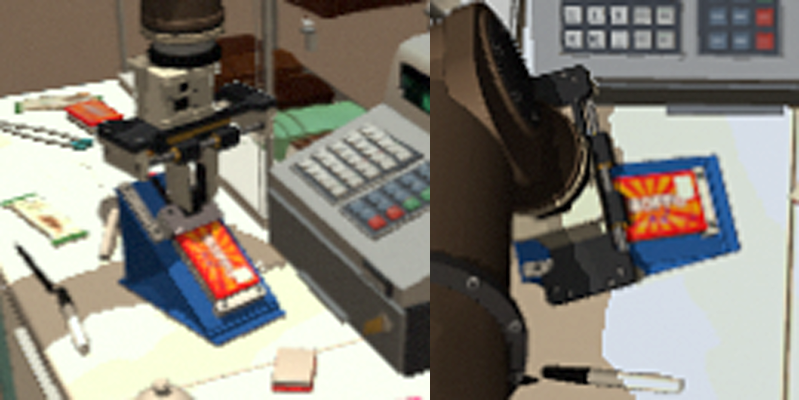

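Emit:
play_rows(
  increments="0 0.2 0 0 -1; 0.5 0 -0.35 0 -1; 0.6 0 -0.42 0 -1; 0.6 0 -0.42 0 -1; 0.6 0 -0.42 0 -1",
)

```text
clock: 4.77
position: [0.4831, 0.2633, 0.1372]
ee_rot: [1.877, 2.518, -0.0]
force: [5.3, -2.0, -4.2]
width: 0.218
gripper_force: 20.0
```

Emit:
play_rows(
  increments="0.6 0 -0.42 0 -1; 0.4 0 -0.28 0 -1; 0.2 0 -0.14 0 -1; 0 0 0 0 -1; 0 0 0 0 -1",
)

```text
clock: 5.18
position: [0.4795, 0.2754, 0.146]
ee_rot: [1.877, 2.519, 0.002]
force: [0.5, -1.6, 6.0]
width: 0.216
gripper_force: 20.0
```

Emit:
play_rows(
  increments="0 0 0 0 0.3; 0 0 0 0 0.3; 0 0 0 0 0.3; 0 0 -1.5 0 0.3; 0 0 -2.5 0 0.3",
  grip_force=15,
)

```text
clock: 5.6
position: [0.4773, 0.2742, 0.1832]
ee_rot: [-1.876, -2.518, 0.008]
force: [-0.2, 0.3, 0.1]
width: 0.531
gripper_force: 0.0
```

Emit:
play_rows(
  increments="0 0 -1.5 0 1; -2 0 0 0 1; -3 -0.1 0 0 1; -2.5 -0.1 0 0 1; 0 0 2 0 1",
)

```text
clock: 6.02
position: [0.5021, 0.1976, 0.1832]
ee_rot: [1.883, 2.51, 0.006]
force: [0.6, 0.2, 0.1]
width: 0.892
gripper_force: 0.0
```

Emit:
play_rows(
  increments="0 0 3 0 1; 0 0 2.5 0 1; 0 0 2 0 1; 0 0 1 0 1; 0 0 0 0 1",
)

```text
clock: 6.43
position: [0.4973, 0.202, 0.0932]
ee_rot: [-1.876, -2.518, 0.006]
force: [-0.1, -0.1, -0.4]
width: 1.0
gripper_force: 0.0
```

```bash
python3 - <<'E'
from h import *
s=arm.observe();print(s["position"],s["force"],s["width"])
S=vision.get_image("scene"); T=vision.get_image("top")
a=cv2.resize(S["frame"][70:200,150:290],(430,400),interpolation=cv2.INTER_CUBIC)
b=cv2.resize(T["frame"][120:250,80:200],(369,400),interpolation=cv2.INTER_CUBIC)
im=np.clip(np.hstack([a,b])*1.5,0,255).astype(np.uint8)
cv2.imwrite("pics/e.png",im[...,::-1])
E
```

```text
[0.49725235 0.20202677 0.09317672] [-0.08291553 -0.06933739 -0.39270827] 1.000330306997859
```

View pics/e.png

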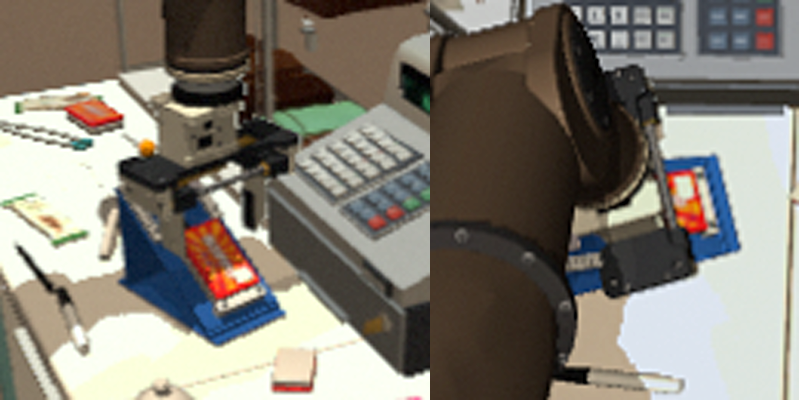

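Emit:
play_rows(
  increments="0 0.2 1.5 0 1; 0 0 1.5 0 1; 0 0 0.5 0 1; 0 0 0.3 0 1; 0 0 0 0 1",
  grip_force=12,
)

```text
clock: 6.95
position: [0.501, 0.2032, 0.0577]
ee_rot: [1.877, 2.519, 0.001]
force: [0.6, -0.3, -0.7]
width: 0.999
gripper_force: 0.0
```

Emit:
play_rows(
  increments="0 0 0 0 -0.5; 0 0 0 0 -0.5; 0 0 0 0 -0.5; 0 0 0 0 -0.5; 0 0 0 0 -0.5",
)

```text
clock: 7.37
position: [0.5009, 0.2031, 0.0575]
ee_rot: [1.877, 2.519, 0.001]
force: [-0.2, 0.3, -0.1]
width: 0.688
gripper_force: 0.0
```

Emit:
play_rows(
  increments="0 0 0 0 -0.5; 0 0 0 0 -0.5",
)

```text
clock: 7.53
position: [0.5009, 0.2031, 0.0575]
ee_rot: [1.877, 2.519, 0.001]
force: [-0.8, -0.5, 3.3]
width: 0.649
gripper_force: 12.0
```

Emit:
play_rows(
  increments="0 0 0 0 0.5; 0 0 0 0 0.5; 0 0 0.2 0 0.5; 0 0 0 0 -0.5; 0 0 0 0 -0.5",
)

```text
clock: 7.95
position: [0.5007, 0.203, 0.055]
ee_rot: [-1.877, -2.519, 0.0]
force: [-0.4, -0.2, -0.1]
width: 0.654
gripper_force: 8.2
```

Emit:
play_rows(
  increments="0 0 0 0 -0.5; 0 0 0 0 -0.5; 0 0 -0.3 0 -0.5; 0 0 -0.6 0 -0.5; 0 0 -1 0 -0.5",
)

```text
clock: 8.37
position: [0.5003, 0.2028, 0.0743]
ee_rot: [-1.877, -2.519, 0.002]
force: [-0.8, -0.6, -0.1]
width: 0.649
gripper_force: 12.0
```

Emit:
play_rows(
  increments="0 0 -1.5 0 -0.5; 0 0 -2 0 -0.5; 0 0 -2 0 -0.5; 0 0 -1.5 0 -0.5; 0 0 0 0 -0.5",
)

```text
clock: 8.78
position: [0.5027, 0.2037, 0.1482]
ee_rot: [1.876, 2.517, 0.008]
force: [1.1, 0.3, -0.4]
width: 0.65
gripper_force: 12.0
```

```bash
python3 - <<'E'
from h import *
s=arm.observe();print(s["position"],s["force"],s["width"],s["joints"])
S=vision.get_image("scene"); T=vision.get_image("top")
a=cv2.resize(S["frame"][70:200,150:290],(430,400),interpolation=cv2.INTER_CUBIC)
b=cv2.resize(T["frame"][120:250,80:200],(369,400),interpolation=cv2.INTER_CUBIC)
im=np.clip(np.hstack([a,b])*1.5,0,255).astype(np.uint8)
cv2.imwrite("pics/f.png",im[...,::-1])
E
```

```text
[0.50273045 0.20371959 0.14820968] [ 1.105299    0.30540519 -0.41182556] 0.6503605998796954 [-0.75946768  0.389759    0.3683763   1.90055517 -0.17975267  0.87718016
 -0.01218281]
```

View pics/f.png

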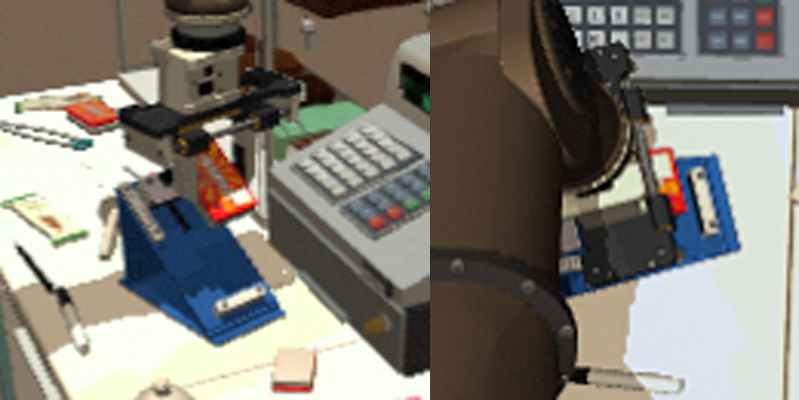

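Emit:
play_rows(
  increments="-1.6 -1.8 0 0 -0.5; -2.7 -1.4 0 0 -0.5; -2.9 -1.2 0 0 -0.5; -2.9 -1.2 0 0 -0.5; -2.9 -1.2 0 0 -0.5",
)

```text
clock: 9.3
position: [0.4716, 0.0577, 0.1436]
ee_rot: [-1.876, -2.519, 0.002]
force: [-0.1, -0.8, -1.2]
width: 0.655
gripper_force: 12.0
```

Emit:
play_rows(
  increments="-2.9 -1.2 0 0 -0.5; -2.7 -1 0 0 -0.5; 0 0 0 -6 -0.5; 0 0 0 -7 -0.5; 0 0 0 -7 -0.5",
)

```text
clock: 9.72
position: [0.4669, -0.0016, 0.1436]
ee_rot: [-1.405, -2.809, 0.001]
force: [-0.1, -0.2, -1.9]
width: 0.652
gripper_force: 12.0
```

Emit:
play_rows(
  increments="0 0 0 -7 -0.5; 0 0 0 -7 -0.5; 0 0 0 -7 -0.5; 0 0 0 -7 -0.5; 0 0 0 -7 -0.5",
)

```text
clock: 10.13
position: [0.4669, -0.001, 0.1435]
ee_rot: [-0.493, -3.101, 0.001]
force: [-0.4, -0.2, -0.6]
width: 0.652
gripper_force: 12.0
```

Emit:
play_rows(
  increments="0 0 0 -7 -0.5; 0 0 0 -7 -0.5; 0 0 0 -0.5 -0.5; 0 0 0 0 -0.5; 0 0 0 0 -0.5",
)

```text
clock: 10.55
position: [0.4673, -0.001, 0.1439]
ee_rot: [-0.113, -3.139, 0.0]
force: [-0.7, 0.3, -0.7]
width: 0.653
gripper_force: 12.0
```

Emit:
play_rows(
  increments="-1.2 -1.9 0 0 -0.5; -1.6 -2.5 0 0 -0.5; -1.6 -2.5 0 0 -0.5; -1.6 -2.5 0 0 -0.5; -1.6 -2.5 0 0 -0.5",
)

```text
clock: 10.97
position: [0.5358, -0.1259, 0.144]
ee_rot: [-0.111, -3.139, 0.0]
force: [-0.8, 0.0, -0.7]
width: 0.653
gripper_force: 12.0
```

Emit:
play_rows(
  increments="-1.6 -2.5 0 0 -0.5; -1.6 -2.5 1 0 -0.5; -0.6 -1.1 2 0 -0.5; 0 0 3 0 -0.5; 0 0 1.5 0 -0.5",
)

```text
clock: 11.38
position: [0.568, -0.1892, 0.0663]
ee_rot: [-0.115, -3.137, 0.0]
force: [-0.3, 0.8, -1.3]
width: 0.652
gripper_force: 12.0
```

Emit:
play_rows(
  increments="0 0 0.5 0 -0.5; 0 0 0 0 -0.5; 0 0 0 0 -0.5",
)

```text
clock: 11.63
position: [0.5695, -0.1881, 0.0647]
ee_rot: [0.108, 3.139, -0.0]
force: [0.5, -0.2, 0.3]
width: 0.649
gripper_force: 12.0
```

```bash
python3 - <<'E'
from h import *
s=arm.observe();print(s["position"],s["force"],s["width"],s["joints"])
S=vision.get_image("scene"); T=vision.get_image("top")
a=cv2.resize(S["frame"][130:290,210:360],(430,450),interpolation=cv2.INTER_CUBIC)
b=cv2.resize(T["frame"][120:260,230:350],(369,450),interpolation=cv2.INTER_CUBIC)
im=np.clip(np.hstack([a,b])*1.5,0,255).astype(np.uint8)
cv2.imwrite("pics/g.png",im[...,::-1])
E
```

```text
[ 0.56950959 -0.18809684  0.0647343 ] [ 0.51719307 -0.19236851  0.32348314] 0.6493134078382855 [ 0.09576967  0.57125733  0.19332475  1.81689829 -0.15004536  0.76731359
  1.86931573]
```

View pics/g.png

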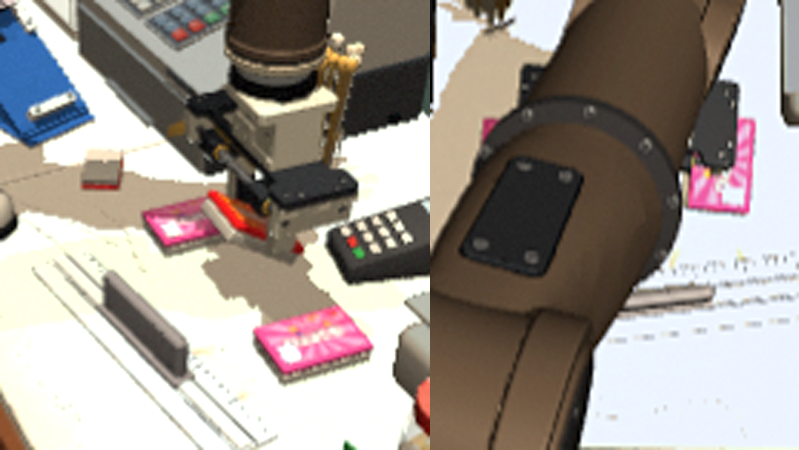

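Emit:
play_rows(
  increments="0 0 1.5 0 -0.5; 0 0 1 0 -0.5; 0 0 0.6 0 -0.5; 0 0 0.2 0 -0.5; 0 0 0.2 0 -0.5",
  grip_force=6,
)

```text
clock: 12.15
position: [0.5692, -0.1882, 0.0292]
ee_rot: [-0.107, -3.14, -0.0]
force: [-0.3, 0.9, -1.7]
width: 0.651
gripper_force: 6.0
```

Emit:
play_rows(
  increments="0 0 0.2 0 -0.5; 0 0 0.2 0 -0.5; 0 0 0.2 0 -0.5; 0 0 0.2 0 -0.5; 0 0 0 0 -0.5",
)

```text
clock: 12.57
position: [0.5689, -0.1883, 0.0211]
ee_rot: [-0.107, -3.139, 0.0]
force: [-1.9, 0.4, 1.9]
width: 0.652
gripper_force: 6.0
```

Emit:
play_rows(
  increments="0 0 0.2 0 -0.5; 0 0 0.2 0 -0.5; 0 0 0.2 0 -0.5; 0 0 0.2 0 -0.5; 0 0 0.1 0 -0.5",
)

```text
clock: 12.98
position: [0.5691, -0.1881, 0.0118]
ee_rot: [-0.107, -3.14, -0.0]
force: [-1.5, -0.2, 1.9]
width: 0.653
gripper_force: 6.0
```

```bash
python3 - <<'E'
from h import *
s=arm.observe();print(s["position"],s["force"],s["width"])
S=vision.get_image("scene")
a=cv2.resize(S["frame"][150:250,240:350],(770,600),interpolation=cv2.INTER_CUBIC)
cv2.imwrite("pics/i.png",np.clip(a*1.5,0,255).astype(np.uint8)[...,::-1])
W=cloud(S); f=S["frame"].astype(int); h=cv2.cvtColor(S["frame"],cv2.COLOR_RGB2HSV)
m=(W[...,1]>-.24)&(W[...,1]<-.14)&(W[...,0]>.48)&(W[...,0]<.65)&(W[...,2]>.005)&(W[...,2]<.09)&((h[...,0]<25)|(h[...,0]>172))&(h[...,1]>110)
w=W[m];print(len(w)); 
for lo in np.arange(.49,.63,.01):
  q=w[(w[:,0]>=lo)&(w[:,0]<lo+.01)]
  if len(q)>2: print(lo.round(2),len(q),np.percentile(q[:,2],[10,50,90]).round(4),q[:,1].mean().round(3))
E
```

```text
[ 0.56913363 -0.18812827  0.01179491] [-1.4603342  -0.1886264   1.92248649] 0.653150590094965
259
0.51 32 [0.0367 0.0395 0.0419] -0.193
0.52 54 [0.0373 0.04   0.0421] -0.192
0.53 52 [0.0355 0.0375 0.0849] -0.19
0.54 43 [0.0318 0.0346 0.0363] -0.193
0.55 49 [0.0309 0.0331 0.0362] -0.193
0.56 20 [0.0295 0.0313 0.0323] -0.181
0.57 3 [0.0293 0.0295 0.0307] -0.182
0.59 6 [0.0168 0.0191 0.0213] -0.219
```

View pics/i.png

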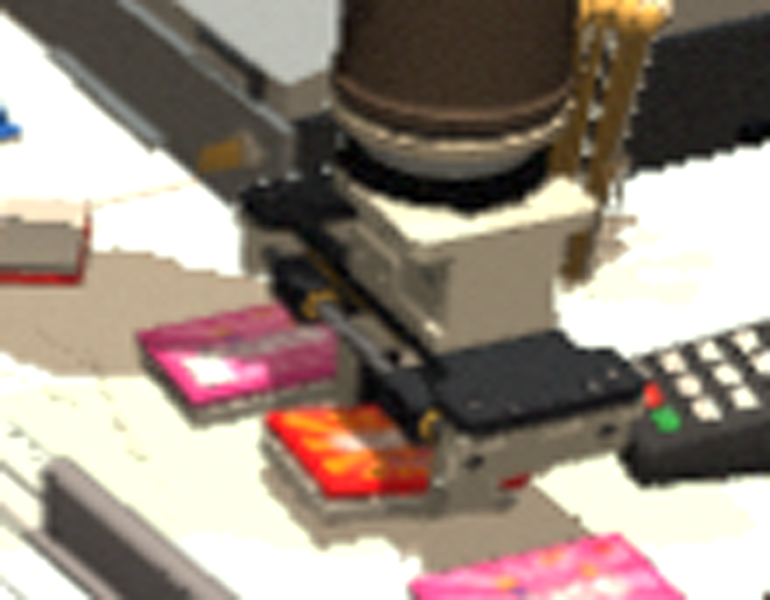

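Emit:
play_rows(
  increments="0 0 0.15 0 -0.5; 0 0 0.15 0 -0.5; 0 0 0.1 0 -0.5; 0 0 0.1 0 -0.5; 0 0 0.1 0 -0.5",
)

```text
clock: 13.45
position: [0.5692, -0.1882, 0.0061]
ee_rot: [0.107, 3.14, 0.0]
force: [-1.6, 0.5, 0.3]
width: 0.654
gripper_force: 6.0
```

```bash
cat > tilt.py <<'E'
from h import *
s=arm.observe();print(s["position"],s["force"],s["width"])
S=vision.get_image("scene")
W=cloud(S); h=cv2.cvtColor(S["frame"],cv2.COLOR_RGB2HSV)
m=(W[...,1]>-.24)&(W[...,1]<-.14)&(W[...,0]>.48)&(W[...,0]<.65)&(W[...,2]>.005)&(W[...,2]<.06)&((h[...,0]<25)|(h[...,0]>172))&(h[...,1]>110)
w=W[m]
for lo in np.arange(.49,.63,.01):
  q=w[(w[:,0]>=lo)&(w[:,0]<lo+.01)]
  if len(q)>2: print(lo.round(2),len(q),np.percentile(q[:,2],[50]).round(4),q[:,1].mean().round(3))
E
python3 tilt.py
```

```text
[ 0.56920133 -0.18819535  0.00611365] [-1.57928793  0.49351909  0.32160576] 0.6537740053139302
0.51 37 [0.0269] -0.191
0.52 59 [0.027] -0.189
0.53 47 [0.0265] -0.19
0.54 48 [0.0258] -0.191
0.55 48 [0.0253] -0.196
0.56 31 [0.0245] -0.178
```

Emit:
play_rows(
  increments="0 0 0.1 0 -0.5; 0 0 0.1 0 -0.5; 0 0 0.1 0 -0.5; 0 0 0 0 -0.5",
)

```text
clock: 13.83
position: [0.5694, -0.1883, 0.0033]
ee_rot: [0.107, 3.139, -0.0]
force: [-1.1, 1.1, 1.4]
width: 0.652
gripper_force: 6.0
```

```bash
python3 tilt.py
```

```text
[ 0.5693752  -0.188271    0.00326822] [-1.05208938  1.10447209  1.44424778] 0.6519064490355727
0.51 45 [0.0213] -0.192
0.52 60 [0.022] -0.189
0.53 46 [0.0218] -0.189
0.54 46 [0.0217] -0.192
0.55 49 [0.0221] -0.196
0.56 34 [0.0217] -0.178
```

Flat at 22 mm. Release, rise, back off and measure everything.

Emit:
play_rows(
  increments="0 0 0 0 0.4; 0 0 0 0 0.55; 0 0 0 0 0.6; 0 0 -0.5 0 0.6; 0 0 -2 0 0.6",
)

```text
clock: 14.3
position: [0.5672, -0.1876, 0.0262]
ee_rot: [-0.106, -3.135, -0.002]
force: [0.5, 0.5, -0.3]
width: 0.803
gripper_force: 0.0
```

Emit:
play_rows(
  increments="0 0 -4 0 0.6; 0 0 -4 0 0.6; 0 3 -2 0 0; 0 4 0 0 0; 0 4 0 0 0",
)

```text
clock: 14.72
position: [0.5779, -0.0787, 0.1308]
ee_rot: [0.112, 3.135, -0.0]
force: [0.4, 0.2, -0.6]
width: 0.633
gripper_force: 0.0
```

Emit:
play_rows(
  increments="0 4 0 0 0; 0 4 0 0 0; 0 4 0 0 0; 0 3 0 0 0; 0 0 0 0 0",
)

```text
clock: 15.13
position: [0.5867, 0.0806, 0.1285]
ee_rot: [0.091, 3.14, 0.007]
force: [1.2, 0.6, -0.4]
width: 0.501
gripper_force: 0.0
```

```bash
cat > look.py <<'E'
from h import *
import sys
s=arm.observe();print(s["clock"],s["position"],s["force"],s["width"],np.degrees(R.from_rotvec(s["ee_rot"]).as_matrix()[:2,1]@[0,0]))
M=R.from_rotvec(s["ee_rot"]).as_matrix();print("y az",np.degrees(np.arctan2(M[1,1],M[0,1])).round(2))
def rect(w):
  r=cv2.minAreaRect((w[:,:2]*1000).astype(np.float32)); a=r[2]
  if r[1][0]>r[1][1]: a-=90   # a = az of short side
  a=(a+90)%180-90
  return np.round(r[0],1),np.round(r[1],1),round(a,2)
for n in("top","scene"):
  p=vision.get_image(n);W=cloud(p); hsv=cv2.cvtColor(p["frame"],cv2.COLOR_RGB2HSV).astype(int)
  if len(sys.argv)>1: cv2.imwrite("pics/%s_%s.png"%(sys.argv[1],n),cv2.resize(p["frame"][130:290,200:380],(720,640) if 0 else (675,600),interpolation=cv2.INTER_CUBIC)[...,::-1])
  low=(W[...,2]<.04)&(W[...,0]>.47)&(W[...,0]<.68)&(W[...,1]<0)&(W[...,1]>-.4)
  band=(W[...,2]>.016)&(W[...,2]<.03)&low&(W[...,0]<.63)
  for y0 in(-.09,-.19,-.29):
    w=W[band&(abs(W[...,1]-y0)<.048)]
    if len(w)>50: 
      c,sz,a=rect(w); l=(a)*1.0
      la=np.radians(a-90 if a>0 else a+90); d=np.array([np.cos(la),np.sin(la)]); 
      if d[0]<0:d=-d
      print(n,"tin",c,sz,"len az",np.degrees(np.arctan2(d[1],d[0])).round(2),"near mid",(c-45*d).round(1),"zmed",np.median(w[:,2]).round(4))
  m=(W[...,2]>.03)&(W[...,2]<.065)&(W[...,0]>.36)&(W[...,0]<.56)&(abs(W[...,1]+.2)<.13)
  if m.sum()>30: print(n,"handle",m.sum(),rect(W[m]))
  for q in("bell_centre","jar_centre"):
    d=cut_out(q,p)
    if d: print(n,q,round(d[0]["confidence"],2),d[0]["point"],np.nanmedian(W[d[0]["mask"]],0).round(3))
E
python3 look.py
```

```text
15.1333 [0.58670795 0.08056537 0.12847274] [ 1.17887462  0.62569117 -0.37988535] 0.5013646583989466 0.0
y az 86.67
top tin [556.9 -84.9] [59.6 90.1] len az -3.25 near mid [512.  -82.3] zmed 0.0226
top tin [ 558.5 -186.3] [60.2 91.2] len az -3.64 near mid [ 513.6 -183.4] zmed 0.0225
top tin [ 563.8 -290.4] [60.5 90.7] len az -4.53 near mid [ 518.9 -286.8] zmed 0.0223
top handle 231 (array([ 487.3, -182.1]), array([204.5, 131.5]), -0.72)
top bell_centre 0.59 [235.5, 219.1] [0.366 0.02  0.038]
top jar_centre 0.66 [171.0, 383.8] [ 0.555 -0.454  0.098]
scene tin [557.  -87.7] [62.5 92.4] len az -0.73 near mid [512.  -87.1] zmed 0.0219
scene tin [ 558.5 -187.8] [62.1 91.3] len az -4.29 near mid [ 513.6 -184.4] zmed 0.0219
scene tin [ 563.5 -291.8] [62.4 91.1] len az -3.82 near mid [ 518.6 -288.8] zmed 0.0217
scene handle 340 (array([ 432.4, -220.9]), array([ 14.7, 119.5]), 7.2)
scene bell_centre 0.69 [205.5, 205.9] [0.362 0.003 0.028]
scene jar_centre 0.66 [285.9, 367.1] [ 0.548 -0.478  0.074]
```

Emit:
play_rows(
  increments="2 -1.5 0 0 0; 3 -2.5 0 0 0; 3 -2.5 0 0 0; 2.5 -2.5 0 0 0; 2 -2.5 0 0 0",
)

```text
clock: 15.85
position: [0.4517, -0.0371, 0.1282]
ee_rot: [-0.11, -3.139, 0.0]
force: [0.5, -0.1, -0.8]
width: 0.497
gripper_force: 0.0
```

Emit:
play_rows(
  increments="1.6 -2.5 0 0 0; 0 -1.8 0 0 0; 0 0 0 7 0; 0 0 0 7 0; 0 0 0 7 0",
)

```text
clock: 16.27
position: [0.435, -0.0787, 0.1285]
ee_rot: [0.692, 3.064, 0.0]
force: [-1.1, 0.3, -0.1]
width: 0.501
gripper_force: 0.0
```

Emit:
play_rows(
  increments="0 0 0 7 0; 0 0 0 7 0; 0 0 0 7 0; 0 0 0 7 0; 0 0 0 7 0",
)

```text
clock: 16.68
position: [0.4352, -0.0781, 0.1284]
ee_rot: [1.58, 2.715, 0.0]
force: [-0.4, -0.2, -1.0]
width: 0.502
gripper_force: 0.0
```

Emit:
play_rows(
  increments="0 0 0 7 0; 0 0 0 7 0; 0 0 0 7 0; 0 0 0 2.2 0; 0 0 0 0 0",
)

```text
clock: 17.1
position: [0.4352, -0.0779, 0.1284]
ee_rot: [2.088, 2.347, 0.0]
force: [-0.9, 0.7, 0.2]
width: 0.498
gripper_force: 0.0
```

Emit:
play_rows(
  increments="-2.5 -0.4 0 0 0; -3 -0.4 0 0 0; -3 -0.4 0 0 0; -3 -0.4 0 0 0; -2.5 -0.4 0 0 0",
)

```text
clock: 17.52
position: [0.4318, -0.2212, 0.1285]
ee_rot: [2.083, 2.351, 0.0]
force: [-1.0, -0.0, 0.3]
width: 0.5
gripper_force: 0.0
```

Emit:
play_rows(
  increments="0 0 0 0 0; 0 0 0 0 0",
)

```text
clock: 17.68
position: [0.4316, -0.2205, 0.1283]
ee_rot: [2.087, 2.348, -0.001]
force: [0.0, 0.2, -0.7]
width: 0.501
gripper_force: 0.0
```

Emit:
play_rows(
  increments="0 0.2 2.5 -0.8 0; 0 0 3 0 0; 0 0 2.5 0 0; 0 0 1.3 0 0; 0 0 0.7 0 0",
  grip_force=25,
)

```text
clock: 18.1
position: [0.4332, -0.2165, 0.0264]
ee_rot: [-2.063, -2.365, 0.001]
force: [0.1, 0.1, 0.1]
width: 0.501
gripper_force: 0.0
```

Emit:
play_rows(
  increments="0 0 0.1 0 0; 0 0 0 0 -1; 0 0 0 0 -1; 0 0 0 0 -1; 0 0 0 0 -1",
)

```text
clock: 18.52
position: [0.4351, -0.2181, 0.0281]
ee_rot: [2.066, 2.365, 0.001]
force: [0.4, 0.3, -0.2]
width: 0.261
gripper_force: 0.0
```

Emit:
play_rows(
  increments="0 0 0 0 -1; 0 0 0 0 -1",
)

```text
clock: 18.68
position: [0.4347, -0.2181, 0.0277]
ee_rot: [2.067, 2.365, 0.001]
force: [-0.7, 0.5, 6.0]
width: 0.152
gripper_force: 25.0
```

```bash
python3 look.py
```

```text
18.6833 [ 0.43469611 -0.21806007  0.02772303] [-0.73166924  0.48739484  5.99924861] 0.15229485651452737 0.0
y az 7.7
top tin [556.4 -85.1] [59.7 90. ] len az -3.25 near mid [511.5 -82.5] zmed 0.0225
top tin [ 558.4 -186.3] [60.1 90.2] len az -3.76 near mid [ 513.5 -183.3] zmed 0.0227
top tin [ 577.6 -292.8] [58.9 62.1] len az -4.67 near mid [ 532.7 -289.1] zmed 0.0227
top jar_centre 0.85 [171.0, 384.8] [ 0.557 -0.452  0.098]
scene tin [ 559. -188.] [61.4 89.7] len az -3.41 near mid [ 514.1 -185.3] zmed 0.0219
scene tin [ 564.8 -292. ] [63.2 92.7] len az -5.38 near mid [ 520.  -287.8] zmed 0.0217
scene handle 338 (array([ 433.6, -221.8]), array([ 49. , 111.1]), 27.12)
scene bell_centre 0.73 [204.1, 204.7] [0.362 0.002 0.03 ]
scene jar_centre 0.68 [287.7, 365.5] [ 0.548 -0.478  0.075]
```

Emit:
play_rows(
  increments="0 0 -0.05 4 -1; 0 0 0 4 -1; 0 0 0 3.6 -1; 0.7 0 0 0 -1; 1 0 0 0 -1",
)

```text
clock: 19.4
position: [0.4354, -0.2013, 0.0277]
ee_rot: [2.295, 2.145, -0.001]
force: [-0.3, -1.6, -0.4]
width: 0.152
gripper_force: 25.0
```

Emit:
play_rows(
  increments="1 0 0 0 -1; 0.9 0 0 0 -1; 0.4 0 0 0 -1; 0 0 0 0 -1; 0 0 0 0 -1",
)

```text
clock: 19.82
position: [0.4372, -0.1774, 0.0277]
ee_rot: [-2.293, -2.146, -0.0]
force: [-0.2, 1.9, -0.5]
width: 0.147
gripper_force: 25.0
```

```bash
python3 look.py h
```

```text
19.8167 [ 0.43720268 -0.17735179  0.02774119] [-0.21898368  1.92707912 -0.48625828] 0.14721733776297144 0.0
y az -3.8
top tin [556.9 -85.1] [59.8 89.4] len az -3.25 near mid [512.  -82.5] zmed 0.0225
top tin [ 597.1 -182. ] [30.3 65.6] len az -66.48 near mid [ 579.1 -140.7] zmed 0.0223
top tin [ 563.6 -290.4] [60.5 90.9] len az -4.63 near mid [ 518.7 -286.8] zmed 0.0226
top bell_centre 0.44 [189.1, 117.9] [0.473 0.283 0.14 ]
top jar_centre 0.64 [174.1, 384.8] [ 0.556 -0.454  0.098]
scene tin [567.6 -86.1] [66.1 66.8] len az -3.94 near mid [522.7 -83. ] zmed 0.0218
scene tin [ 558.6 -187.4] [62.3 92.2] len az -3.16 near mid [ 513.7 -184.9] zmed 0.0218
scene tin [ 563.9 -292.1] [61.5 90.6] len az -5.03 near mid [ 519.1 -288.2] zmed 0.0218
scene handle 298 (array([ 437.9, -198.9]), array([46.1, 78.6]), 16.08)
scene bell_centre 0.61 [206.5, 202.9] [0.36  0.003 0.029]
scene jar_centre 0.73 [286.8, 364.7] [ 0.549 -0.478  0.073]
```

View pics/h_scene.png

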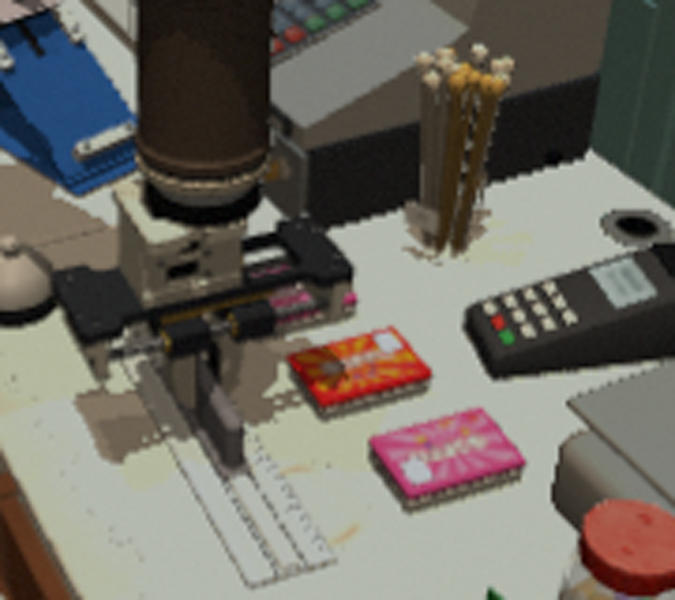

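Emit:
play_rows(
  increments="0 0.4 0 0 -1; 0 0.8 0 0 -1; 0 0.8 0 0 -1; 0 0.6 0 0 -1; 0 0.4 0 0 -1",
)

```text
clock: 20.53
position: [0.4676, -0.1805, 0.0277]
ee_rot: [2.296, 2.144, -0.0]
force: [-5.3, -0.0, 9.0]
width: 0.151
gripper_force: 25.0
```

Emit:
play_rows(
  increments="0 0.3 0 0 -1; 0 0.3 0 0 -1; 0 0.3 0 0 -1; 0 0.3 0 0 -1; 0 0.3 0 0 -1",
)

```text
clock: 20.95
position: [0.4805, -0.1814, 0.0277]
ee_rot: [-2.295, -2.142, 0.002]
force: [-7.6, 1.2, 10.2]
width: 0.146
gripper_force: 25.0
```

Emit:
play_rows(
  increments="0 0.3 0 0 -1; 0 0.3 0 0 -1; 0 0.3 0 0 -1; 0 0.3 0 0 -1; 0 0.3 0 0 -1",
)

```text
clock: 21.37
position: [0.495, -0.1824, 0.0277]
ee_rot: [-2.294, -2.142, 0.003]
force: [-9.1, 0.5, 9.9]
width: 0.155
gripper_force: 25.0
```

Emit:
play_rows(
  increments="0 0.2 0 0 -1; 0 0.2 0 0 -1; 0 0.1 0 0 -1; 0 0 0 0 -1; 0 0 0 0 -1",
)

```text
clock: 21.78
position: [0.4998, -0.1827, 0.0277]
ee_rot: [-2.295, -2.141, 0.003]
force: [-8.3, 1.2, 11.6]
width: 0.148
gripper_force: 25.0
```

```bash
python3 look.py j
```

```text
21.7833 [ 0.49979787 -0.18273686  0.02772419] [-8.31833293  1.19059092 11.56300209] 0.14844089643058805 0.0
y az -3.95
top tin [604.2 -88.7] [41.6 60.1] len az -89.25 near mid [603.6 -43.7] zmed 0.0224
top tin [ 564.8 -291.4] [58.4 88.8] len az -4.44 near mid [ 519.9 -287.9] zmed 0.0226
top jar_centre 0.89 [171.8, 383.1] [ 0.556 -0.453  0.098]
scene tin [ 552.2 -192.9] [140.1  72.2] len az 6.99 near mid [ 507.5 -198.4] zmed 0.0219
scene tin [ 547.1 -288.5] [ 70.3 133.4] len az -11.7 near mid [ 503.  -279.4] zmed 0.0219
scene handle 299 (array([ 497.8, -186.7]), array([ 47.7, 112.7]), 14.67)
scene bell_centre 0.69 [206.9, 205.9] [0.361 0.002 0.029]
scene jar_centre 0.6 [286.1, 365.4] [ 0.548 -0.478  0.074]
```

View pics/j_scene.png

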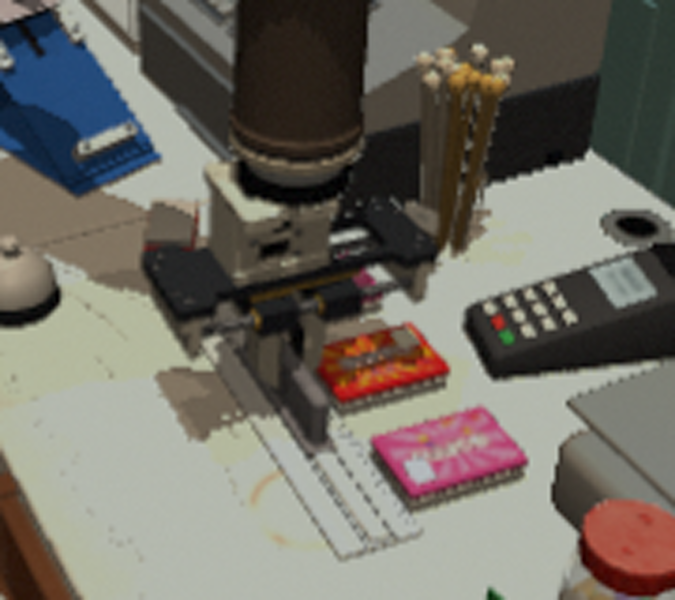

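Emit:
play_rows(
  increments="0 0.2 0 0 -1; 0 0.2 0 0 -1; 0 0.2 0 0 -1; 0 0.1 0 0 -1; 0 0 0 0 -1",
)

```text
clock: 22.5
position: [0.5071, -0.1833, 0.0277]
ee_rot: [-2.295, -2.142, 0.002]
force: [-8.2, 0.6, 10.8]
width: 0.153
gripper_force: 25.0
```

```bash
python3 look.py | grep -v handle; python3 - <<'E'
from h import *
# tin lids in top+scene by colour: lid points and blade edge
for n in("top","scene"):
  p=vision.get_image(n);W=cloud(p)
  for y0 in(-.09,-.19,-.29):
    m=(abs(W[...,1]-y0)<.02)&(W[...,2]>.016)&(W[...,2]<.026)&(W[...,0]>.45)&(W[...,0]<.66)
    w=W[m]
    if len(w)>20: print(n,y0,len(w),np.percentile(w[:,0],[1,99]).round(4))
E
```

```text
22.5 [ 0.507128   -0.183317    0.02773395] [-8.17841173  0.64912087 10.80781054] 0.1528303536815499 0.0
y az -3.95
top tin [610.8 -88.6] [38.5 60.1] len az -89.14 near mid [610.1 -43.6] zmed 0.0226
top tin [ 556.5 -309.3] [ 58.5 110.6] len az -34.2 near mid [ 519.3 -284. ] zmed 0.0226
top jar_centre 0.97 [170.9, 382.0] [ 0.554 -0.453  0.097]
scene tin [ 558.9 -193. ] [138.9  70.9] len az 7.33 near mid [ 514.3 -198.7] zmed 0.0218
scene tin [ 554.8 -289.4] [ 70.8 130.6] len az -11.77 near mid [ 510.7 -280.2] zmed 0.0219
scene bell_centre 0.89 [203.9, 203.9] [0.361 0.003 0.031]
scene jar_centre 0.56 [284.9, 365.8] [ 0.547 -0.478  0.075]
top -0.09 118 [0.5936 0.6318]
top -0.29 177 [0.5285 0.5936]
scene -0.19 329 [0.4979 0.6586]
scene -0.29 389 [0.5287 0.6177]
```

Emit:
play_rows(
  increments="0 -0.3 0 0 -1; 0 -0.4 0 0 -1; 0 -0.5 0 0 -1; 0 -0.6 0 0 -1; 0 -0.3 0 0 -1",
)

```text
clock: 23.32
position: [0.4873, -0.1816, 0.0278]
ee_rot: [2.296, 2.144, 0.0]
force: [0.8, 0.1, -0.1]
width: 0.153
gripper_force: 25.0
```

Emit:
play_rows(
  increments="0 0 0 0 -1; 0 0 0 0 -0.5; 0 0 0 0 -0.2; 0 0 0 0 0; 0 0 0 0 0",
)

```text
clock: 23.73
position: [0.4882, -0.1815, 0.0277]
ee_rot: [2.295, 2.145, 0.0]
force: [0.6, -0.8, -0.5]
width: 0.394
gripper_force: 0.0
```

Emit:
play_rows(
  increments="0 0 -1 0 0; 0 0 -2.5 0 0; 0 0 -3.5 0 0; 0 0 -3 0 0; 0 -3 0 0 0",
)

```text
clock: 24.15
position: [0.4658, -0.1814, 0.1336]
ee_rot: [2.285, 2.14, 0.01]
force: [1.8, -1.0, 0.7]
width: 0.501
gripper_force: 0.0
```

Emit:
play_rows(
  increments="3 -2 0 0 0; 3.5 0 0 0 0; 3.5 0 0 0 0; 3.5 0 0 0 0; 3 0 0 0 0",
)

```text
clock: 24.57
position: [0.4493, -0.0114, 0.1285]
ee_rot: [-2.295, -2.145, -0.002]
force: [0.7, 0.7, 0.1]
width: 0.499
gripper_force: 0.0
```

Emit:
play_rows(
  increments="3 0 0 0 0; 2 0 0 0 0; 1 0 0 0 0; 0 0 0 0 0; 0 0 0 0 0",
)

```text
clock: 24.98
position: [0.4535, 0.0456, 0.128]
ee_rot: [2.295, 2.145, -0.0]
force: [0.5, -0.3, -0.2]
width: 0.503
gripper_force: 0.0
```

```bash
python3 look.py; python3 - <<'E'
from h import *
for n in("top","scene"):
  p=vision.get_image(n);W=cloud(p)
  m=(W[...,2]>.035)&(W[...,2]<.06)&(W[...,0]>.42)&(W[...,0]<.54)&(W[...,1]<-.1)&(W[...,1]>-.28)
  w=W[m]; print("handle",len(w),cv2.minAreaRect((w[:,:2]*1000).astype(np.float32)),"top z by y",[np.percentile(w[(w[:,1]>a)&(w[:,1]<a+.04),2],80).round(4) for a in(-.25,-.21,-.17)])
  for d in cut_out("jaw_grip",p): print(n,"jaw",round(d["confidence"],2),np.nanmedian(W[d["mask"]],0).round(3))
E
```

```text
24.9833 [0.45346077 0.04557943 0.12802569] [ 0.54442133 -0.31968988 -0.20351068] 0.502613970806287 0.0
y az -3.88
top tin [557.3 -99.7] [ 93.  142.5] len az -6.84 near mid [512.6 -94.3] zmed 0.0225
top tin [ 551.6 -196.7] [ 92.2 147.5] len az -5.77 near mid [ 506.8 -192.2] zmed 0.0225
top tin [ 547.9 -286.9] [141.9  77.7] len az 2.22 near mid [ 502.9 -288.6] zmed 0.0224
top handle 240 (array([ 507.9, -183.4]), array([119.3,  55.9]), -3.91)
top bell_centre 0.67 [237.4, 221.2] [0.363 0.018 0.038]
top jar_centre 0.62 [172.4, 385.3] [ 0.555 -0.454  0.098]
scene tin [553.9 -93.4] [153.1  73. ] len az 6.17 near mid [509.2 -98.2] zmed 0.0219
scene tin [ 551.1 -196.5] [ 92.1 148.3] len az -4.54 near mid [ 506.2 -192.9] zmed 0.0219
scene tin [ 545.7 -287.1] [ 68.2 149.3] len az -9.76 near mid [ 501.4 -279.5] zmed 0.0217
scene handle 274 (array([ 484.3, -184.7]), array([118.9,  14.2]), -3.69)
scene bell_centre 0.56 [206.7, 206.2] [0.361 0.002 0.029]
scene jar_centre 0.78 [285.0, 363.4] [ 0.547 -0.478  0.075]
handle 225 ((487.325927734375, -181.73870849609375), (118.86424255371094, 15.464141845703125), 85.62554168701172) top z by y [np.float64(0.0543), np.float64(0.0543), np.float64(0.0546)]
top jaw 0.91 [0.473 0.282 0.139]
top jaw 0.22 [ 0.556 -0.453  0.098]
handle 243 ((484.6161193847656, -184.40301513671875), (119.93190002441406, 14.108190536499023), 85.59599304199219) top z by y [np.float64(0.0516), np.float64(0.052), np.float64(0.0524)]
```

Ruler and jaw are as wanted; a refined check of the tins (excluding ruler points), then the bell and jar.

```bash
python3 - <<'E'
from h import *
a=np.radians(-3.9); d=np.array([np.cos(a),np.sin(a)]); e=np.array([-d[1],d[0]])
for n in("top","scene"):
  p=vision.get_image(n);W=cloud(p); u=W[...,:2]@d; v=W[...,:2]@e
  m=(u>.535)&(u<.66)&(v<.0)&(v>-.31)&(W[...,2]>.0165)&(W[...,2]<.027)
  k,l,st,c=cv2.connectedComponentsWithStats(m.astype(np.uint8))
  for i in range(1,k):
    if st[i,4]>150:
      q=np.c_[u[l==i],v[l==i]]*1000; r=cv2.minAreaRect(np.float32(q)); b=cv2.boxPoints(r); b=b[np.argsort(b[:,0])]
      print(n,np.round(r[0],1),np.round(r[1],1),round((r[2]+45)%90-45,2),"near corners",b[:2].round(1).tolist())
E
```

```text
top [591.6 -47.5] [59.9 90.6] -0.03 near corners [[546.2999877929688, -77.4000015258789], [546.2999877929688, -17.5]]
top [ 591.1 -148.2] [60.1 90.1] -0.21 near corners [[546.0, -178.10000610351562], [546.2000122070312, -118.0]]
top [ 591.2 -251.5] [60.4 91.1] -0.18 near corners [[545.5, -281.6000061035156], [545.7000122070312, -221.10000610351562]]
scene [591.9 -49.2] [89.2 62.3] 1.35 near corners [[546.5, -19.100000381469727], [548.0, -81.4000015258789]]
scene [ 591.7 -150.8] [90.7 62.1] 0.51 near corners [[546.0999755859375, -120.19999694824219], [546.5999755859375, -182.3000030517578]]
scene [ 591.7 -252.4] [62.  91.4] -0.82 near corners [[545.5999755859375, -282.70001220703125], [546.4000244140625, -220.6999969482422]]
```

```bash
python3 -c "
from h import *
print(job.sign_off())"
```

```text
the job is handed in; nothing more can be done
None
```

I handed the job in at about 25 s of the 58 s allowed: jaw slid 43 mm open, red tin flat and within about 1.5 mm of midway, all three near ends within about 1 mm of one line, ruler flat on the counter, and bell and jar unmoved. The sign-off call returned no verdict.

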